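Shaft collars in order of size on a sloped stand

TASK

Line up the four steel shaft collars on the sloped stand in order of size: one in the middle of each grey bay, lying flat on the board and resting against the bottom lip, the largest in the bay nearest the open parts bin and so on down to the smallest in the bay nearest the round tin. Leave the bin and the tin standing where they are.

Things in the scene. Friction and masses are not known exactly. Their poses are not given: they have to be found in the camera images.
- collar_a: the largest of four plain steel shaft collars (thick rings, a thin dark slit line on top): outer diameter 66, bore 40, height 24 mm, about 0.37 kg; lies flat on the table at the start. Origin: centre of its underside; z is the ring's axis, up.
- collar_b: the second largest of four plain steel shaft collars (thick rings, a thin dark slit line on top): outer diameter 56, bore 32, height 24 mm, about 0.29 kg; lies flat on the table at the start. Origin: centre of its underside; z is the ring's axis, up.
- collar_c: the second smallest of four plain steel shaft collars (thick rings, a thin dark slit line on top): outer diameter 46, bore 25, height 24 mm, about 0.2 kg; lies flat on the table at the start. Origin: centre of its underside; z is the ring's axis, up.
- collar_d: the smallest of four plain steel shaft collars (thick rings, a thin dark slit line on top): outer diameter 36, bore 18, height 24 mm, about 0.13 kg; lies flat on the table at the start. Origin: centre of its underside; z is the ring's axis, up.
- bay1: bay 1 of 4 on the sloped stand, from the left: grey inlay, 80 mm along the row, 85 mm up the slope, bays 100 mm apart. Origin: middle of its lower edge, on the board where it meets the lip's inner face; x points up the slope (away from the robot), y along the row to the robot's left, z square out of the board. Board: fixed, 400 x 115 mm, sloped 20 degrees, lower edge 16 mm above the table.
- bay2: bay 2 of 4 on the sloped stand, from the left: grey inlay, 80 mm along the row, 85 mm up the slope, bays 100 mm apart. Origin: middle of its lower edge, on the board where it meets the lip's inner face; x points up the slope (away from the robot), y along the row to the robot's left, z square out of the board. A lip 10 mm thick stands 10 mm above the board all along its lower edge.
- bay3: bay 3 of 4 on the sloped stand, from the left: grey inlay, 80 mm along the row, 85 mm up the slope, bays 100 mm apart. Origin: middle of its lower edge, on the board where it meets the lip's inner face; x points up the slope (away from the robot), y along the row to the robot's left, z square out of the board. The board is slippery: a collar let go on it slides down to the lip.
- bay4: bay 4 of 4 on the sloped stand, from the left: grey inlay, 80 mm along the row, 85 mm up the slope, bays 100 mm apart. Origin: middle of its lower edge, on the board where it meets the lip's inner face; x points up the slope (away from the robot), y along the row to the robot's left, z square out of the board. A collar resting on the lip has its centre its own radius up the slope.
- bin: open square parts bin of red plastic, 100 x 100 mm, 55 mm high, with some bolts in it, loose on the table beyond one end of the stand. Origin: centre of its underside.
- tin: closed round metal tin, diameter 76, height 55 mm, loose on the table beyond the other end of the stand. Origin: centre of its underside.
Things that resemble listed ones, but are neither listed nor needed, are in the scene too. Leave any blue look-alike of the collar_c alone.

How it is judged:
By the outcome, as a careful person would: the job done as asked, in the order asked, and still so for the second after the job is handed in, with the robot touching nothing.
It also fails if it takes over 99 s, if anything falls off the work surface, if the arm or the gripper's body presses on something with over 40 N, if the wrist force passes 120 N, or if a joint passes its speed limit or range.

ROBOT

A 6-joint arm with a two-finger parallel gripper is mounted at the origin on the work surface. World frame = base frame: x ahead of the robot, y to its left, z up, the work surface at z = 0. Lengths are in mm, angles in rad, forces in N, time in s.
With the tool pointing down it reaches from about 350 to 975 mm from the base axis. Payload 7.1 kg.
Tool frame: the origin (TCP) lies midway between the tips of the shut fingers; the grasp point (between the pads) lies 19 mm behind it (ctrl.grip_depth is the distance from the TCP to the grasp point, in mm); z points along the fingers, y is the line along which they close (so a half turn about z gives the same grasp; the last joint's range is limited). The gripper opens to 88 mm and grips with 3 to 60 N. Pads are 20 mm wide; open, the fingers measure 115 mm over their backs; the gripper's body (75 mm by 178 mm) begins 61 mm behind the grasp point.
Start: joints at [1.225, 0.423, 1.63, -0, 1.089, -0.019], TCP at [200.602, 591.915, 222.675] pointing down, gripper open.
Joint ranges: [-3, 3], [-0.9, 2.11], [0.09, 2.58], [-1.31, 4.45], [0.11, 2.69], [-2.54, 2.54]. Speed limits (rad/s): [2.39, 2.39, 3.01, 3.14, 3.14, 3.14].

INTERFACE

Orientations are given as a rotation vector (axis times angle).
In Python, from workcell import ctrl, cams gives the robot as it stands.
- The arm moves only by the tool move_arm, never from a script. Its argument "steps" is a list of rows, each a list of 3 entries, a list of its own where there are three numbers: the shift along the tool's x, y, z in units of 25 mm (1.0 is 25 mm), then the turn about the tool's z in units of 5 degrees (1.0 is 5 degrees), then the closure, from 0 (fully open) to 1 (shut). A call has 1 to 20 rows; each row shifts and turns the commanded pose from where the row before left it, along the tool's axes as they then stand; what a row does not reach is not made up. A row lasts 1/12 s, in which the tool goes at most 41.7 mm and 7.16 degrees, less where a joint would pass 70% of its speed; a pose out of reach is approached as far as the arm can. A call is refused whole if a number of a shift passes 1 or a number of a turn 1, either way. A call with a gripper value outside its range is refused whole. The fingers move at their own pace and stop on an object; the grip force is fixed at half the most. Time passes only in rows, so rows that do not move let the fingers close. It gives the time, the measured TCP pose, the force, the opening and the grip force at its end, in the units of the state.
- ctrl.get_obs(): the state, without advancing time (a new reading comes with each control period).
- cams.get_image(name): name is "scene" or "top" or "wrist"; returns a dict with "image" (420x560x3 uint8, red, green, blue), "camera_matrix" (3x3 intrinsics, pixels), "xyz" and "rotation" of the camera in the world; the wrist camera has in their place "mount" (4x4, takes a point from camera to tool coordinates, whose origin is the TCP and whose axes are the flange's). Camera axes: x right, y down, z forward; pixel columns grow to the right and rows downward; lengths in mm; the calibration is good to about 2 mm. A picture is of the moment at which its call begins: read the wrist's pose just before it. There is no depth.
- ctrl.close_job(): hands the job in; it is judged then, once.
Trained networks look in the newest picture that a camera, given by its name, has taken for a name from the list of things; names that differ only in an ending like _2 or _b are one class to them, and where a whole thing is asked for, a point or a joint stands for the part that bears it (a point fixed in the world has none). Each returns a list of dicts, best first, with "p" (0 to 1); they miss things now and then, are a little off and sometimes report something else, mostly with a low value. They report only what shows in the picture. A call takes as long as a camera call. They do not tell look-alikes from the thing itself.
- cams.boxes_of(camera, thing): "rect" ([centre column, centre row, width, height] in pixels, round what is visible of it).
- cams.cut_out(camera, thing): "pixels" (420x560 bool, what is visible of it) and "rect" ([centre column, centre row, width, height] in pixels, round what is visible of it).
The state is a dict: "t": time; "qpos": joint angles; "qvel": joint speeds; "joint_torque": joint torques, N m; "ee_pos": TCP position; "orientation": TCP orientation; "ft_force": force on the tool from outside, world axes, zero at the start; "moment": the same for the moment, N m; "width": finger opening in mm; "grasp_force": force on a finger pad.
Only numpy, scipy, OpenCV 4.12 (cv2) and the standard library are available. Lean on these libraries where they do the work, as an engineer would, in place of code of your own. Each camera call takes 0.05 s, during which the arm holds its last target. There are 200 camera calls.

## Working session

There is one attempt and no reset: what is moved stays moved. The work goes in short steps, Python scripts to look and compute and a tool call to move; the robot and the scene stay as the last step left them, time stands still between calls to the robot, and variables do not carry over. Pictures are saved under pics/ and viewed, at most 14 in all, crops included, and the job is handed in when it is done.

Besides the shell and the picture viewer there is one more tool, called as name([rows], argument=value, ...), one row to a line, values as JSON. move_arm: Moves the arm, as the interface text tells. Its arguments: {"type":"object","properties":{"steps":{"type":"array"}},"required":["steps"]}

```bash
mkdir -p pics; ls; python3 - <<'E'
from workcell import ctrl,cams
import cv2,numpy as np
o=ctrl.get_obs();print({k:np.round(v,3) for k,v in o.items()})
for c in ("scene","top"):
    d=cams.get_image(c);cv2.imwrite(f"pics/{c}0.png",d["image"][:,:,::-1]);print(c,d["xyz"],d["rotation"],d["camera_matrix"])
    for n in ("collar_a","bay1","bin","tin"):
        print(c,n,[(np.round(b["rect"]).tolist(),round(b["p"],2)) for b in cams.boxes_of(c,n)])
d=cams.get_image("wrist");print(d["mount"],d["camera_matrix"])
E
```

```text
pics
{'t': np.float64(0.0), 'qpos': array([ 1.225,  0.424,  1.631,  0.   ,  1.089, -0.019]), 'qvel': array([-0.001, -0.001, -0.001,  0.002,  0.001,  0.001]), 'joint_torque': array([ 1.0000e-03, -5.4465e+01, -2.7367e+01,  6.4000e-02,  2.3000e-02,
       -0.0000e+00]), 'ee_pos': array([200.428, 591.378, 221.874]), 'orientation': array([-5.110e-01, -3.099e+00,  2.000e-03]), 'ft_force': array([ 0.042,  0.211, -0.303]), 'moment': array([-0.018, -0.037, -0.036]), 'grasp_force': np.float64(0.0), 'width': np.float64(87.689)}
scene [ 896.6363317  -300.11667314  606.45334461] [-2.25206899 -1.07224112  0.37518574] [[390.65624428   0.         278.81256451]
 [  0.         390.65624428 208.40267751]
 [  0.           0.           1.        ]]
scene collar_a [([324.0, 125.0, 25.0, 25.0], 0.91), ([232.0, 161.0, 20.0, 24.0], 0.9), ([123.0, 242.0, 30.0, 32.0], 0.89), ([231.0, 207.0, 19.0, 20.0], 0.78), ([285.0, 165.0, 23.0, 20.0], 0.72), ([272.0, 142.0, 19.0, 21.0], 0.58)]
scene bay1 [([374.0, 200.0, 58.0, 29.0], 0.85), ([331.0, 222.0, 59.0, 36.0], 0.81), ([242.0, 278.0, 58.0, 47.0], 0.66)]
scene bin [
[... 434 characters left out ...]
 252.0, 18.0, 13.0], 0.53), ([275.0, 295.0, 19.0, 22.0], 0.5), ([238.0, 261.0, 23.0, 21.0], 0.48)]
top bay1 [([214.0, 174.0, 35.0, 38.0], 0.72), ([256.0, 181.0, 41.0, 38.0], 0.7), ([298.0, 185.0, 40.0, 42.0], 0.69)]
top bin [([410.0, 178.0, 49.0, 50.0], 0.81)]
top tin [([153.0, 154.0, 34.0, 34.0], 0.7)]
[[-9.34889053e-05 -9.62093139e-01 -2.72721072e-01  7.45075385e+01]
 [ 9.99999996e-01 -9.26465233e-05 -1.59662047e-05  5.51257888e-01]
 [-9.90568316e-06 -2.72721072e-01  9.62093144e-01 -1.62030272e+02]
 [ 0.00000000e+00  0.00000000e+00  0.00000000e+00  1.00000000e+00]] [[354.98891697   0.         280.54738166]
 [  0.         354.98891697 210.48632236]
 [  0.           0.           1.        ]]
```

View pics/scene0.png

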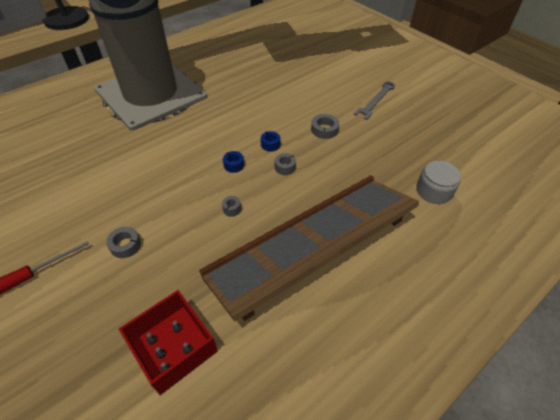

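View pics/top0.png

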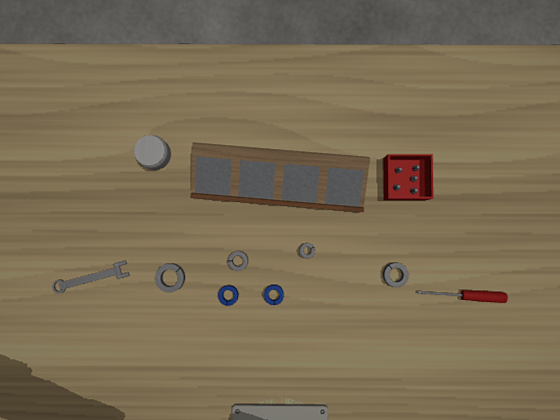

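Top view: four grey collars, sized in pixels: (170,278) is largest = a, (395,274) = b, (237,261) = c, (307,250) = d. The blue rings at (228,295) and (274,295) are the c look-alikes, so they stay put. The bin (410,178) is at the right end and the tin (153,154) at the left. So a goes to bay4, b to bay3, c to bay2 and d to bay1. Next I triangulate, and enlarge the collars to confirm.

```bash
cat > h.py <<'E'
from workcell import ctrl,cams
import cv2,numpy as np
from scipy.spatial.transform import Rotation as R
def cam(c):
    o=ctrl.get_obs();d=cams.get_image(c);K=d["camera_matrix"]
    if c=="wrist":
        T=np.eye(4);T[:3,:3]=R.from_rotvec(o["orientation"]).as_matrix();T[:3,3]=o["ee_pos"];T=T@d["mount"]
        M,p=T[:3,:3],T[:3,3]
    else:
        r=np.array(d["rotation"]);M=R.from_rotvec(r).as_matrix() if r.size==3 else r;p=np.array(d["xyz"])
    return dict(img=d["image"],K=K,M=M,p=p)
def ray(C,uv):
    v=C["M"]@np.linalg.inv(C["K"])@np.array([uv[0],uv[1],1.]);return v/np.linalg.norm(v)
def proj(C,X):
    q=C["K"]@C["M"].T@(np.asarray(X,float)-C["p"]);return q[:2]/q[2]
def at_z(C,uv,z):
    v=ray(C,uv);return C["p"]+v*(z-C["p"][2])/v[2]
def tri(Cs,uvs):
    A=0;b=0
    for C,u in zip(Cs,uvs):
        v=ray(C,u);P=np.eye(3)-np.outer(v,v);A=A+P;b=b+P@C["p"]
    return np.linalg.solve(A,b)
def masks(c,n):
    out=[]
    for m in cams.cut_out(c,n):
        ys,xs=np.nonzero(m["pixels"]);out.append((xs.mean(),ys.mean(),len(xs),m["p"],m["rect"],m["pixels"]))
    return out
E
python3 - <<'E'
from h import *
T,S=cam("top"),cam("scene")
for n in("collar_a","bay1","bin","tin"):
    mt,ms=masks("top",n),masks("scene",n)
    print(n,len(mt),len(ms))
    for a in mt:
        best=None
        for b in ms:
            X=tri([T,S],[a[:2],b[:2]]);e=np.linalg.norm(proj(T,X)-a[:2])+np.linalg.norm(proj(S,X)-b[:2])
            if best is None or e<best[0]:best=(e,X,b)
        rgb=T["img"][a[5]].mean(0).round()
        print(np.round(a[:2],1),a[2],np.round(a[4][2:]),round(a[3],2),"X",np.round(best[1],1) if best else'',"err",round(best[0],2) if best else '',rgb)
a=T["img"][225:320,140:430];cv2.imwrite("pics/crop.png",cv2.resize(a,None,fx=2.7,fy=2.7,interpolation=cv2.INTER_CUBIC)[:,:,::-1])
E
```

```text
collar_a 6 5
[227.2 294.7] 225 [21. 23.] 0.72 X [356.4 120.8  14.1] err 1.97 [ 27.  49. 101.]
[237.3 260.4] 237 [18. 24.] 0.69 X [430.6  80.5  87.3] err 15.27 [96. 95. 96.]
[306.8 250.4] 102 [15. 15.] 0.67 X [459.6 -60.1  14.3] err 0.69 [ 98.  98. 100.]
[169.9 276.9] 469 [31. 28.] 0.66 X [396.4 254.1  13. ] err 0.89 [91. 90. 90.]
[394.7 274.1] 390 [27. 23.] 0.56 X [ 406.9 -261.9   14.1] err 1.24 [92. 91. 91.]
[273.4 293.4] 205 [16. 20.] 0.56 X [360.3  15.   14.1] err 1.8 [ 29.  52. 103.]
bay1 3 4
[299.7 182.3] 1317 [40. 38.] 0.7 X [614.1 -43.3  32.8] err 1.86 [87. 87. 87.]
[256.1 178.7] 1246 [38. 38.] 0.68 X [621.5  56.   31.7] err 2.3 [86. 87. 88.]
[343.2 186.4] 1325 [38. 39.] 0.56 X [ 605.8 -142.5   30.7] err 1.6 [87. 87. 87.]
bin 2 1
[212.2 175.2] 1267 [33. 41.] 0.65 X [651.2 -81.3 202.7] err 291.64 [86. 87. 88.]
[407.5 176.5] 2285 [51. 47.] 0.64 X [ 629.4 -288.5   32.3] err 1.52 [97. 28. 26.]
tin 1 1
[152. 152.] 1007 [37. 37.] 0.7 X [682.6 297.2  28.7] err 1.42 [119. 118. 116.]
```

View pics/crop.png

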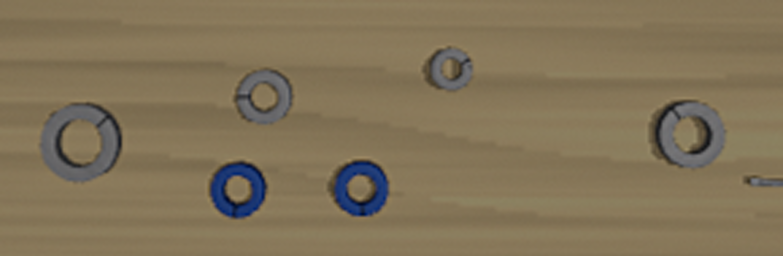

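Confirmed: a, b, c and d are the grey rings as listed; both blue rings (about 227,295 and 273,293) are left alone. Moving over a for a wrist look.

move_arm([
  [[0,0,0],-1,0],
  [[0,0,0],-1,0],
  [[0,0,0],-0.84,0],
  [[-0.68,-0.99,0.15],0,0],
  [[-0.68,-0.99,0.15],0,0],
  [[-0.68,-0.99,0.15],0,0],
  [[-0.68,-0.99,0.15],0,0],
  [[-0.68,-0.99,0.15],0,0],
  [[-0.68,-0.99,0.15],0,0],
  [[-0.68,-0.99,0.15],0,0],
  [[-0.68,-0.99,0.15],0,0],
  [[-0.68,-0.99,0.15],0,0],
  [[-0.68,-0.99,0.15],0,0],
  [[-0.68,-0.99,0.15],0,0],
  [[-0.68,-0.99,0.15],0,0],
  [[-0.68,-0.99,0.15],0,0],
  [[0,0,0],0,0],
  [[0,0,0],0,0],
])

```text
t: 2.55
ee_pos: [396.1, 252.7, 173.9]
orientation: [-0.129, -3.139, -0.0]
ft_force: [0.3, -0.3, -0.1]
width: 87.8
grasp_force: 0.0
```

```bash
cat >> h.py <<'E'
def go(X):  # units to bring the TCP to X
    o=ctrl.get_obs();M=R.from_rotvec(o["orientation"]).as_matrix()
    return np.round(M.T@(np.array(X)-o["ee_pos"])/25,2)
def yaw():
    M=R.from_rotvec(ctrl.get_obs()["orientation"]).as_matrix();return np.degrees(np.arctan2(M[1,1],M[0,1]))
E
python3 - <<'E'
from h import *
o=ctrl.get_obs();print(o["ee_pos"],yaw(),o["qpos"])
W=cam("wrist");cv2.imwrite("pics/w1.png",W["img"][:,:,::-1])
for a in masks("wrist","collar_a"):
    print(np.round(a[:2],1),a[2],np.round(a[4]),round(a[3],2),W["img"][a[5]].mean(0).round(),at_z(W,a[4][:2],13).round(1))
T=cam("top");print("c top",at_z(T,(237.3,260.4),13))
print("a proj",proj(W,(396.4,254.1,13)))
E
```

```text
[396.11242405 252.6972224  173.91766795] 85.29432547815293 [ 5.42469884e-01  2.67834040e-01  2.00360234e+00  1.05099618e-04
  8.70243883e-01 -9.46264685e-01]
[281.9 192.1] 2987 [281. 190.  71.  73.] 0.9 [97. 94. 93.] [393.9 254.2  13. ]
[130.2 161.1] 2062 [130. 162.  58.  54.] 0.88 [ 36.  59. 119.] [356.7 118.4  13. ]
[ 23.7 172.9] 2319 [ 27. 175.  54.  55.] 0.81 [24. 46. 95.] [360.7  22.3  13. ]
c top [435.99363988 100.27787205  13.        ]
a proj [281.53883518 192.97166688]
```

View pics/w1.png

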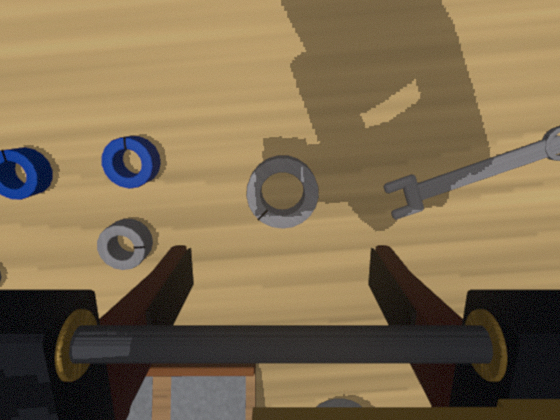

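Wrist view: collar a at (281,190), blue rings at (23,173) and (130,161), c at (125,243), all agreeing with the triangulated positions. I'm descending on a and gripping it.

move_arm([
  [[0,0.05,1],0,0],
  [[0,0,1],0,0],
  [[0,0,1],0,0],
  [[0,0,1],0,0],
  [[0,0,1],0,0],
  [[0,0,1],0,0],
  [[0,0,0.5],0,0],
  [[0,0,0.28],0,0],
  [[0,0,0],0,0],
  [[0,0,0],0,1],
  [[0,0,0],0,1],
  [[0,0,0],0,1],
  [[0,0,0],0,1],
  [[0,0,0],0,1],
  [[0,0,0],0,1],
  [[0,0,0],0,1],
])

```text
t: 4.03
ee_pos: [396.1, 255.3, 5.4]
orientation: [0.124, 3.138, 0.001]
ft_force: [-1.1, 0.1, 7.3]
width: 65.9
grasp_force: 30.0
```

move_arm([
  [[0,0,-1],0,1],
  [[0,0,-1],0,1],
  [[0,0,-1],0,1],
  [[-0.97,-0.6,-0.8],0,1],
  [[-0.97,-0.6,-0.8],0,1],
  [[-0.97,-0.6,-0.8],0,1],
  [[-0.97,-0.6,-0.8],0,1],
  [[-0.97,-0.6,-0.8],0,1],
  [[-0.97,-0.6,-0.4],0,1],
  [[-0.97,-0.6,0],0,1],
  [[-0.97,-0.6,0],0,1],
  [[-0.97,-0.6,0],0,1],
  [[-0.97,-0.6,0],0,1],
  [[-0.97,-0.6,0],0,1],
  [[-0.97,-0.6,0],0,1],
  [[-0.97,-0.6,0],0,1],
  [[-0.97,-0.6,0],0,1],
  [[-0.97,-0.6,0],0,1],
  [[0,0,0],0,1],
  [[0,0,0],0,1],
])

```text
t: 5.7
ee_pos: [740.5, 0.9, 188.4]
orientation: [-0.127, -3.138, -0.0]
ft_force: [-0.3, -0.5, -2.7]
width: 66.1
grasp_force: 30.0
```

```bash
python3 - <<'E'
from h import *
o=ctrl.get_obs();print(o["ee_pos"],yaw(),o["width"])
W=cam("wrist");cv2.imwrite("pics/w2.png",W["img"][:,:,::-1])
for a in masks("wrist","bay1"):
    print(np.round(a[:2],1),a[2],np.round(a[4]),round(a[3],2))
for X in((621.5,56,31.7),(614.1,-43.3,32),(605.8,-142.5,31.5)): print(proj(W,X))
for n,c in(("top",cam("top")),("scene",cam("scene"))):
    for a in masks(n,"bay1"): print(n,np.round(a[:2],1),a[2])
E
```

```text
[740.46809983   0.85956373 188.42458891] 85.36805342533657 66.11711794925847
[455.9  48. ] 9414 [455.  49.  99.  95.] 0.95
[93.2 48.8] 9520 [ 94.  50. 102. 101.] 0.79
[335.   48.2] 9406 [337.  48.  99.  96.] 0.74
[214.   48.6] 9432 [214.  51. 100.  98.] 0.7
[334.7567774   48.96454833]
[214.34272519  49.76054904]
[94.20041334 49.52792545]
top [345.8 185.1] 1093
top [208.5 173.9] 900
top [395.1 273.6] 421
scene [327.4 223.4] 971
scene [287.4 247.4] 1360
scene [238.8 276.1] 1722
```

View pics/w2.png

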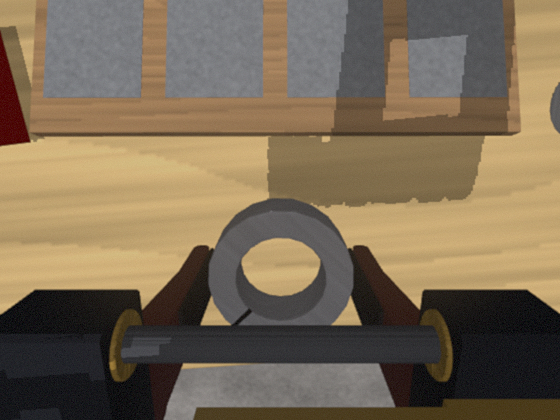

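Wrist view: the four bays sit at about (93,49), (214,49), (335,48) and (456,48), within a pixel of the projections. Collar a is square in the grip, and the bin is at the left edge, so bay4 is the leftmost in this view. Taking a to bay4.

move_arm([
  [[0.62,-0.77,0.25],0,1],
  [[0.62,-0.77,0.4],0,1],
  [[0.62,-0.77,0.5],0,1],
  [[0.62,-0.77,0.5],0,1],
  [[0.62,-0.77,0.5],0,1],
  [[0.62,-0.77,0.5],0,1],
  [[0.62,-0.77,0.5],0,1],
  [[0.62,-0.77,0.5],0,1],
  [[0,0,0.87],0,1],
  [[0,0,0.4],0,1],
  [[0,0,0.4],0,1],
  [[0,0,0.1],0,1],
  [[0,0,0],0,1],
])

```text
t: 7.08
ee_pos: [605.1, -141.0, 53.6]
orientation: [-0.122, -3.139, -0.0]
ft_force: [0.6, -0.2, -2.7]
width: 66.2
grasp_force: 30.0
```

move_arm([
  [[0,-0.06,0.1],0,1],
  [[0,0,0.1],0,1],
  [[0,0,0.08],0,1],
  [[0,0,0],0,1],
  [[0,0,0],0,1],
])

```text
t: 7.5
ee_pos: [605.1, -143.2, 47.5]
orientation: [0.124, 3.138, -0.0]
ft_force: [-1.0, 0.2, 0.2]
width: 66.1
grasp_force: 30.0
```

move_arm([
  [[0,0,0.06],0,1],
  [[0,0,0.06],0,1],
  [[0,0,0],0,1],
])

```text
t: 7.75
ee_pos: [604.3, -142.9, 44.2]
orientation: [-0.124, -3.139, -0.001]
ft_force: [-3.0, 2.3, 4.4]
width: 65.7
grasp_force: 30.0
```

move_arm([
  [[0,0,0.06],0,1],
  [[0,0,0.06],0,1],
  [[0,0,0],0,1],
])

```text
t: 8.0
ee_pos: [604.1, -143.0, 41.0]
orientation: [-0.124, -3.138, -0.0]
ft_force: [-2.9, 2.6, 4.7]
width: 66.0
grasp_force: 30.0
```

move_arm([
  [[0,0,0],0,0],
  [[0,0,0],0,0],
  [[0,0,0],0,0],
  [[0,0,0],0,0],
  [[0,0,0],0,0],
  [[0,0,-0.4],0,0],
  [[0,0,-1],0,0],
  [[0,0,-1],0,0],
  [[0,0,-1],0,0],
  [[0,0,-1],0,0],
  [[0,0,0],0,0],
])

```text
t: 8.92
ee_pos: [607.8, -144.1, 156.9]
orientation: [0.124, 3.131, -0.003]
ft_force: [1.8, -0.2, 0.6]
width: 88.3
grasp_force: 0.0
```

```bash
python3 - <<'E'
from h import *
o=ctrl.get_obs();print(o["t"],o["ee_pos"],yaw(),o["width"])
W=cam("wrist");cv2.imwrite("pics/w3.png",W["img"][:,:,::-1])
for a in masks("wrist","collar_a"):
    print(np.round(a[:2],1),a[2],np.round(a[4]),at_z(W,a[4][:2],40).round(1))
print("b",go((406.9,-261.9,5)),go((406.9,-261.9,80)))
E
```

```text
8.9167 [ 607.75914749 -144.064083    156.86893622] 85.47907795464496 88.29051993237475
[281.8 180.1] 3746 [282. 181.  80.  85.] [ 589.  -141.2   40. ]
[372.4  11.7] 967 [375.  15.  52.  30.] [475.8 -67.   40. ]
b [ 7.56 -5.35  5.88] [ 7.55 -5.35  2.88]
```

View pics/w3.png

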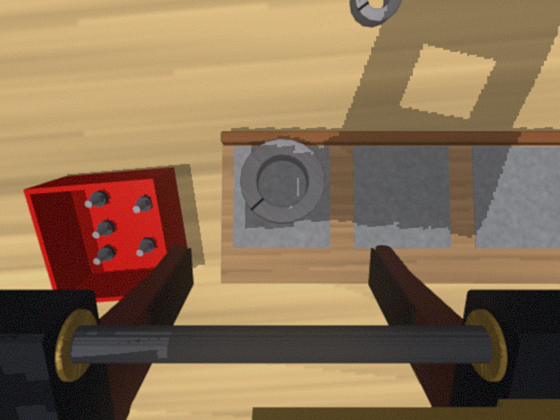

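Wrist view: a lies flat in bay4 against the lip, at (282,181), and is centred on the inlay (234–330). Next is b.

move_arm([
  [[0.95,-0.67,0],0,0],
  [[0.95,-0.67,0],0,0],
  [[0.95,-0.67,0],0,0],
  [[0.95,-0.67,0.5],0,0],
  [[0.95,-0.67,0.5],0,0],
  [[0.94,-0.67,0.5],0,0],
  [[0.94,-0.67,0.5],0,0],
  [[0.93,-0.66,0.5],0,0],
  [[0,0,0],0,0],
  [[0,0,0],0,0],
])

```text
t: 9.85
ee_pos: [403.6, -261.4, 87.1]
orientation: [-0.128, -3.136, -0.003]
ft_force: [0.7, -0.1, -0.6]
width: 87.7
grasp_force: 0.0
```

```bash
python3 - <<'E'
from h import *
o=ctrl.get_obs();print(o["t"],o["ee_pos"],yaw())
W=cam("wrist")
for a in masks("wrist","collar_a"):
    print(np.round(a[:2],1),a[2],np.round(a[4]),at_z(W,a[:2],20).round(1))
print(proj(W,(406.9,-261.9,13)),go((406.9,-261.9,5)))
E
```

```text
9.85 [ 403.63617911 -261.41742528   87.07580364] 85.32552660249317
[545.2 266.9] 1269 [543. 268.  34.  52.] [450.4 -77.9  20. ]
[278.7 224.3] 4363 [281. 223.  76.  86.] [ 403.7 -262.1   20. ]
[279.32442518 225.59217133] [-0.03 -0.01  3.33]
```

move_arm([
  [[0,0,1],0,0],
  [[0,0,1],0,0],
  [[0,0,0.8],0,0],
  [[0,0,0.5],0,0],
  [[0,0,0],0,0],
  [[0,0,0],0,1],
  [[0,0,0],0,1],
  [[0,0,0],0,1],
  [[0,0,0],0,1],
  [[0,0,0],0,1],
  [[0,0,0],0,1],
  [[0,0,0],0,1],
  [[0,0,0],0,1],
])

```text
t: 11.03
ee_pos: [406.3, -262.1, 6.7]
orientation: [0.124, 3.138, -0.001]
ft_force: [0.7, 1.7, 7.2]
width: 55.7
grasp_force: 30.0
```

move_arm([
  [[0,0,-1],0,1],
  [[0,0,-1],0,1],
  [[0,0,-1],0,1],
  [[-0.73,0.94,-1],0,1],
  [[-0.73,0.94,-1],0,1],
  [[-0.73,0.94,0],0,1],
  [[-0.73,0.94,0],0,1],
  [[-0.73,0.94,0],0,1],
  [[-0.73,0.94,0],0,1],
  [[-0.74,0.94,0],0,1],
  [[-0.74,0.94,0],0,1],
  [[-0.74,0.94,0.3],0,1],
  [[-0.74,0.93,0.6],0,1],
  [[0,0,0.8],0,1],
  [[0,0,0.8],0,1],
  [[0,0,0],0,1],
  [[0,0,0],0,1],
])

```text
t: 12.45
ee_pos: [605.5, -41.9, 67.1]
orientation: [-0.124, -3.135, -0.0]
ft_force: [-0.1, -0.9, -2.6]
width: 56.1
grasp_force: 30.0
```

```bash
python3 -c "
from h import *
print(go((608,-42.8,48)),yaw(),ctrl.get_obs()['ee_pos'])"
```

```text
[-0.11 -0.03  0.77] 85.48037759534084 [605.45606516 -41.94350733  67.14510384]
```

move_arm([
  [[-0.08,-0.03,0.4],0,1],
  [[0,0,0.3],0,1],
  [[0,0,0.1],0,1],
  [[0,0,0.08],0,1],
  [[0,0,0],0,1],
  [[0,0,0],0,1],
])

```text
t: 12.95
ee_pos: [609.2, -43.2, 46.7]
orientation: [0.124, 3.139, -0.0]
ft_force: [0.3, -0.4, -3.7]
width: 55.9
grasp_force: 30.0
```

move_arm([
  [[0,0,0.08],0,1],
  [[0,0,0.08],0,1],
  [[0,0,0.04],0,1],
  [[0,0,0],0,1],
])

```text
t: 13.28
ee_pos: [608.4, -43.4, 42.0]
orientation: [-0.124, -3.138, 0.001]
ft_force: [-5.7, -2.2, 5.7]
width: 55.8
grasp_force: 30.0
```

move_arm([
  [[0,0,0.08],0,1],
  [[0,0,0.02],0,1],
  [[0,0,0],0,1],
  [[0,0,0],0,0],
  [[0,0,0],0,0],
  [[0,0,0],0,0],
  [[0,0,0],0,0],
  [[0,0,0],0,0],
  [[0,0,0],0,0],
  [[0,0,-0.4],0,0],
  [[0,0,-1],0,0],
  [[0,0,-1],0,0],
  [[0,0,-1],0,0],
  [[0,0,-1],0,0],
  [[0,0,0],0,0],
  [[0,0,0],0,0],
])

```text
t: 14.62
ee_pos: [610.2, -43.1, 151.1]
orientation: [0.124, 3.135, -0.0]
ft_force: [0.2, 0.0, -0.2]
width: 87.8
grasp_force: 0.0
```

```bash
python3 - <<'E'
from h import *
o=ctrl.get_obs();print(o["t"],o["ee_pos"],yaw(),o["width"])
W=cam("wrist");cv2.imwrite("pics/w4.png",W["img"][:,:,::-1])
for n in("collar_a","bay1"):
  for a in masks("wrist",n):
    print(n,np.round(a[:2],1),a[2],np.round(a[4]),at_z(W,a[:2],20).round(1),W["img"][a[5]].mean(0).round())
print("c",go((436,100.3,5)),proj(W,(436,100.3,13)))
E
```

```text
14.6167 [610.20073575 -43.09860581 151.11328107] 85.47925548375608 87.75404675764457
collar_a [151.4 190.6] 4749 [152. 189.  87.  84.] [ 593.4 -150.8   20. ] [123. 121. 124.]
collar_a [279.  182.7] 3029 [280. 184.  70.  74.] [595.2 -42.8  20. ] [96. 94. 96.]
collar_a [242.6  16.3] 1112 [243.  20.  50.  36.] [467.8 -59.6  20. ] [126. 122. 121.]
bay1 [162.8 214.6] 5392 [158. 208. 102. 104.] [ 615.1 -144.8   20. ] [122. 122. 125.]
bay1 [402.1 204.8] 9636 [401. 207.  98. 105.] [622.6  60.6  20. ] [ 98.  99. 101.]
bay1 [516.9 205.6] 8768 [515. 206.  87. 101.] [631.  158.4  20. ] [120. 122. 125.]
bay1 [279.9 214.6] 7050 [281. 208. 100.  98.] [623.1 -44.2  20. ] [113. 114. 116.]
c [7.31 5.17 5.73] [457.82418532 -49.23954467]
```

View pics/w4.png

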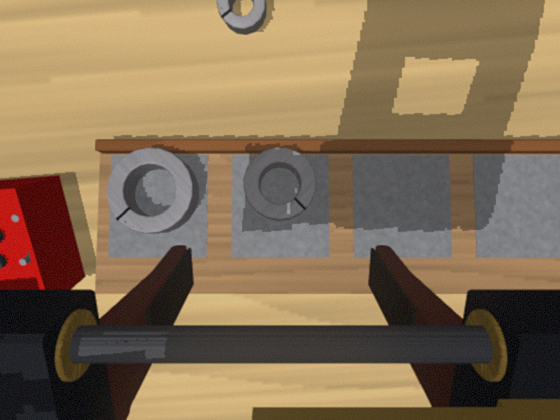

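Wrist view: b lies flat against the lip in bay3 at (280,184), centred on the inlay (232–329); a is unchanged at (152,190). Next is c.

move_arm([
  [[0.92,0.65,0],0,0],
  [[0.92,0.65,0],0,0],
  [[0.92,0.65,0],0,0],
  [[0.91,0.65,0.4],0,0],
  [[0.91,0.65,0.5],0,0],
  [[0.91,0.65,0.5],0,0],
  [[0.91,0.64,0.5],0,0],
  [[0.91,0.63,0.5],0,0],
  [[0,0,0],0,0],
  [[0,0,0],0,0],
  [[0,0,0],0,0],
])

```text
t: 15.68
ee_pos: [437.6, 100.2, 88.7]
orientation: [-0.123, -3.139, 0.0]
ft_force: [-0.7, 0.2, -0.4]
width: 87.8
grasp_force: 0.0
```

```bash
python3 - <<'E'
from h import *
o=ctrl.get_obs();print(o["t"],o["ee_pos"],yaw())
W=cam("wrist")
for a in masks("wrist","collar_a"):
    print(np.round(a[:2],1),a[2],np.round(a[4]),at_z(W,a[:2],20).round(1),W["img"][a[5]].mean(0).round())
print(proj(W,(436,100.3,13)),go((436,100.3,5)))
E
```

```text
15.6833 [437.58711769 100.18375648  88.66835402] 85.50874766425066
[ 62.4 263.8] 2755 [ 62. 263.  70.  54.] [455.5 -55.2  20. ] [93. 91. 92.]
[302.3  93.3] 3333 [300.  95.  75.  80.] [354.7 120.6  20. ] [ 49.  70. 136.]
[137.7 411.5] 290 [140. 409.  15.  22.] [587.3 -26.4  20. ] [56. 55. 56.]
[137.6 110.9] 4162 [139. 112.  87.  78.] [357.1  17.3  20. ] [ 37.  64. 132.]
[277.  216.8] 3019 [277. 218.  63.  73.] [432.9  98.6  20. ] [87. 84. 82.]
[279.84268682 217.93110207] [0.1  0.01 3.37]
```

move_arm([
  [[0.08,-0.03,1],0,0],
  [[0,0,1],0,0],
  [[0,0,0.85],0,0],
  [[0,0,0.5],0,0],
  [[0,0,0],0,0],
  [[0,0,0],0,1],
  [[0,0,0],0,1],
  [[0,0,0],0,1],
  [[0,0,0],0,1],
  [[0,0,0],0,1],
  [[0,0,0],0,1],
  [[0,0,0],0,1],
  [[0,0,0],0,1],
  [[0,0,0],0,1],
])

```text
t: 16.95
ee_pos: [435.2, 99.6, 5.6]
orientation: [0.124, 3.139, -0.0]
ft_force: [-1.5, -0.5, 7.3]
width: 44.9
grasp_force: 30.0
```

move_arm([
  [[0,0,-1],0,1],
  [[0,0,-1],0,1],
  [[0,0,-1],0,1],
  [[-0.89,-0.14,-1],0,1],
  [[-0.89,-0.14,-0.3],0,1],
  [[-0.89,-0.14,0],0,1],
  [[-0.89,-0.14,0],0,1],
  [[-0.89,-0.14,0],0,1],
  [[-0.89,-0.14,0],0,1],
  [[-0.89,-0.15,0],0,1],
  [[-0.89,-0.15,0.4],0,1],
  [[0,0,0.8],0,1],
  [[0,0,0.5],0,1],
  [[0,0,0],0,1],
  [[0,0,0],0,1],
])

```text
t: 18.2
ee_pos: [608.3, 57.3, 69.0]
orientation: [-0.123, -3.135, 0.001]
ft_force: [-0.3, -0.1, -1.2]
width: 44.4
grasp_force: 30.0
```

```bash
python3 -c "
from h import *
print(go((610.7,56.9,44)),yaw(),ctrl.get_obs()['ee_pos'])"
```

```text
[-0.1  -0.01  1.  ] 85.49017874458747 [608.2945251   57.27226539  68.95330345]
```

```bash
python3 -c "
from h import *
print([round(float(ctrl.get_obs()['width']),1) for _ in range(3)])
W=cam('wrist');cv2.imwrite('pics/w5.png',W['img'][:,:,::-1])"
```

```text
[44.4, 44.4, 44.4]
```

View pics/w5.png

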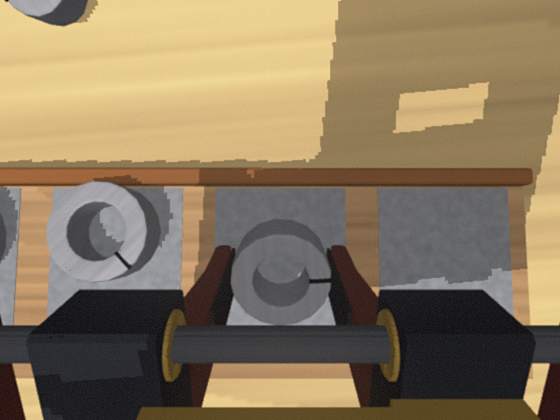

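c is held squarely between the fingers at (281,270) over bay2; its slit points at one pad. I'm lowering it.

move_arm([
  [[-0.07,-0.02,0.5],0,1],
  [[0,0,0.4],0,1],
  [[0,0,0.1],0,1],
  [[0,0,0.08],0,1],
  [[0,0,0],0,1],
  [[0,0,0],0,1],
])

```text
t: 18.75
ee_pos: [611.9, 56.6, 43.2]
orientation: [-0.124, -3.139, -0.0]
ft_force: [-0.3, -0.8, -2.4]
width: 44.6
grasp_force: 30.0
```

move_arm([
  [[0,0,0.08],0,1],
  [[0,0,0.08],0,1],
  [[0,0,0],0,1],
  [[0,0,0],0,1],
])

```text
t: 19.08
ee_pos: [612.4, 56.9, 40.3]
orientation: [0.124, 3.138, 0.001]
ft_force: [-1.8, 1.6, 6.3]
width: 44.3
grasp_force: 30.0
```

move_arm([
  [[0,0,0.08],0,1],
  [[0,0,0.02],0,1],
  [[0,0,0],0,1],
  [[0,0,0],0,0],
  [[0,0,0],0,0],
  [[0,0,0],0,0],
  [[0,0,0],0,0],
  [[0,0,0],0,0],
  [[0,0,0],0,0],
  [[0,0,-0.4],0,0],
  [[0,0,-1],0,0],
  [[0,0,-1],0,0],
  [[0,0,-1],0,0],
  [[0,0,-1],0,0],
  [[0,0,0],0,0],
  [[0,0,0],0,0],
])

```text
t: 20.42
ee_pos: [613.0, 56.6, 148.8]
orientation: [0.124, 3.135, 0.001]
ft_force: [-0.0, -0.4, -1.0]
width: 87.9
grasp_force: 0.0
```

```bash
python3 - <<'E'
from h import *
o=ctrl.get_obs();print(o["t"],o["ee_pos"],yaw(),o["width"])
W=cam("wrist");cv2.imwrite("pics/w6.png",W["img"][:,:,::-1])
for a in masks("wrist","collar_a"):
    print(np.round(a[:2],1),a[2],np.round(a[4]))
print("d",go((458.5,-60,80)))
E
```

```text
20.4167 [613.04362537  56.62911666 148.84297371] 85.47603072799525 87.92140018155385
[ 35.4 197.9] 4705 [ 37. 196.  75.  86.]
[110.2  17.7] 1799 [110.  22.  62.  43.]
[150.7 191.2] 3815 [150. 190.  75.  74.]
[280.9 184. ] 2122 [283. 187.  55.  63.]
d [ 5.72 -5.13  2.66]
```

View pics/w6.png

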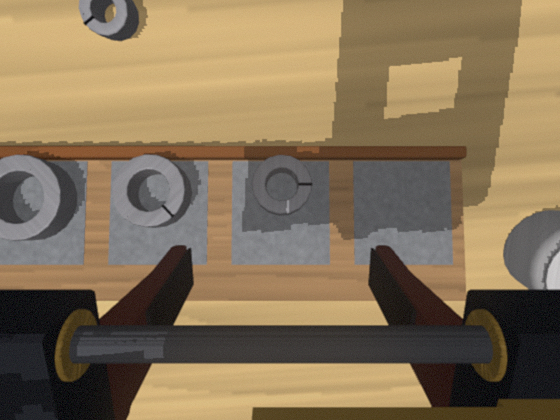

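c lies flat against the lip in bay2 at (282,186), centred on the inlay (232–329). Next is d, now at (110,18).

move_arm([
  [[0.82,-0.73,0],0,0],
  [[0.82,-0.73,0],0,0],
  [[0.82,-0.73,0],0,0],
  [[0.82,-0.73,0.4],0,0],
  [[0.82,-0.73,0.7],0,0],
  [[0.82,-0.74,0.7],0,0],
  [[0.82,-0.74,0.7],0,0],
  [[0,0,0],0,0],
  [[0,0,0],0,0],
  [[0,0,0],0,0],
])

```text
t: 21.35
ee_pos: [459.3, -59.9, 83.9]
orientation: [-0.125, -3.139, -0.0]
ft_force: [0.2, 0.4, 0.4]
width: 87.6
grasp_force: 0.0
```

```bash
python3 - <<'E'
from h import *
o=ctrl.get_obs();print(o["t"],o["ee_pos"],yaw())
W=cam("wrist")
for a in masks("wrist","collar_a"):
    print(np.round(a[:2],1),a[2],np.round(a[4]),at_z(W,a[:2],18).round(1),W["img"][a[5]].mean(0).round())
print(proj(W,(459.6,-60.1,13)),go((458.5,-60,5)))
E
```

```text
21.35 [459.31137229 -59.93595811  83.93196737] 85.44676416350501
[393.7  50.6] 4768 [392.  51.  87.  87.] [356.9  15.9  18. ] [32. 45. 88.]
[318.1 385.2] 2121 [320. 387.  78.  47.] [592.3 -40.8  18. ] [ 99.  98. 100.]
[280.1 222.2] 2153 [281. 223.  54.  60.] [457.8 -59.6  18. ] [78. 75. 73.]
[184.1 391.7] 3230 [178. 390.  94.  56.] [ 590.1 -145.3   18. ] [105. 103. 106.]
[540.   40.2] 2773 [536.  40.  47.  74.] [358.1 101.6  18. ] [16. 31. 70.]
[279.61004305 222.57604371] [ 0.07 -0.02  3.18]
```

move_arm([
  [[0.03,0,1],0,0],
  [[0,0,1],0,0],
  [[0,0,0.7],0,0],
  [[0,0,0.46],0,0],
  [[0,0,0],0,0],
  [[0,0,0],0,1],
  [[0,0,0],0,1],
  [[0,0,0],0,1],
  [[0,0,0],0,1],
  [[0,0,0],0,1],
  [[0,0,0],0,1],
  [[0,0,0],0,1],
  [[0,0,0],0,1],
  [[0,0,0],0,1],
  [[0,0,0],0,1],
])

```text
t: 22.7
ee_pos: [458.0, -60.0, 5.3]
orientation: [0.124, 3.139, -0.0]
ft_force: [-0.6, 0.0, 2.8]
width: 35.4
grasp_force: 30.0
```

move_arm([
  [[0,0,-1],0,1],
  [[0,0,-1],0,1],
  [[0,0,-1],0,1],
  [[-0.55,0.91,-1],0,1],
  [[-0.55,0.91,-1],0,1],
  [[-0.55,0.91,0],0,1],
  [[-0.55,0.91,0],0,1],
  [[-0.55,0.91,0],0,1],
  [[-0.55,0.91,0],0,1],
  [[-0.55,0.91,0],0,1],
  [[-0.56,0.91,0],0,1],
  [[-0.56,0.92,0.3],0,1],
  [[-0.56,0.92,0.5],0,1],
  [[0,0,1],0,1],
  [[0,0,0.8],0,1],
  [[0,0,0],0,1],
  [[0,0,0],0,1],
])

```text
t: 24.12
ee_pos: [612.4, 156.2, 63.8]
orientation: [-0.124, -3.136, 0.002]
ft_force: [-0.3, -1.5, -0.5]
width: 35.3
grasp_force: 30.0
```

```bash
python3 -c "
from h import *
print(go((613.8,156.5,40)),yaw(),ctrl.get_obs()['ee_pos'],ctrl.get_obs()['width'])"
```

```text
[-0.06  0.02  0.95] 85.4833288232758 [612.40490033 156.20219233  63.82614679] 35.34245817484682
```

move_arm([
  [[-0.04,0.01,0.5],0,1],
  [[0,0,0.3],0,1],
  [[0,0,0.1],0,1],
  [[0,0,0.08],0,1],
  [[0,0,0],0,1],
  [[0,0,0],0,1],
])

```text
t: 24.62
ee_pos: [615.0, 156.6, 41.0]
orientation: [0.124, 3.139, 0.0]
ft_force: [-0.3, 0.7, -0.7]
width: 35.1
grasp_force: 30.0
```

move_arm([
  [[0,0,0.08],0,1],
  [[0,0,0.08],0,1],
  [[0,0,0],0,1],
  [[0,0,0],0,1],
])

```text
t: 24.95
ee_pos: [615.3, 156.7, 37.6]
orientation: [0.124, 3.138, 0.0]
ft_force: [-1.5, 0.1, 4.9]
width: 35.6
grasp_force: 30.0
```

move_arm([
  [[0,0,0.06],0,1],
  [[0,0,0],0,1],
  [[0,0,0],0,0],
  [[0,0,0],0,0],
  [[0,0,0],0,0],
  [[0,0,0],0,0],
  [[0,0,0],0,0],
  [[0,0,0],0,0],
  [[0,0,0],0,0],
  [[0,0,-0.4],0,0],
  [[0,0,-1],0,0],
  [[0,0,-1],0,0],
  [[0,0,-1],0,0],
  [[0,0,-1],0,0],
  [[-0.5,0,-1],0,0],
  [[-0.5,-0.9,-1],0,0],
  [[-0.5,-0.9,0],0,0],
  [[-0.5,-0.9,0],0,0],
  [[0,0,0],0,0],
  [[0,0,0],0,0],
])

```text
t: 26.62
ee_pos: [659.6, 84.3, 195.9]
orientation: [0.127, 3.138, 0.0]
ft_force: [-0.3, 0.6, -0.3]
width: 87.6
grasp_force: 0.0
```

```bash
python3 - <<'E'
from h import *
o=ctrl.get_obs();print(o["t"],o["ee_pos"],yaw(),o["width"])
W=cam("wrist");cv2.imwrite("pics/w7.png",W["img"][:,:,::-1])
u=np.array([.9968,-.0792,0]);sl=np.array([u[0]*.9397,u[1]*.9397,.342]);nrm=np.array([-u[0]*.342,-u[1]*.342,.9397])
for r,c in((33,(605.8,-142.5,31)),(28,(614.1,-43.3,31.7)),(23,(621.5,56,31.7)),(18,(629.3,155.3,31.7))):
    print("expected px",proj(W,np.array(c)+sl*(r-42.5)+nrm*20).round(1))
for a in masks("wrist","collar_a"): print(np.round(a[:2],1),a[2],np.round(a[4]))
S=cam("scene");cv2.imwrite("pics/s7.png",cv2.resize(S["img"][130:380,100:480],None,fx=2,fy=2)[:,:,::-1])
for n in("bin","tin"): print(n,[(np.round(b["rect"]).tolist()) for b in cams.boxes_of("scene",n)])
E
```

```text
26.6167 [659.58494917  84.32422747 195.8587698 ] 85.34848571420619 87.5916607913934
expected px [ 12.4 138. ]
expected px [127.8 132.6]
expected px [243.5 126.1]
expected px [359.1 120.1]
[129.6 131. ] 3312 [129. 132.  68.  70.]
[245.1 124.9] 1997 [245. 129.  49.  59.]
[ 29.4 138.2] 3431 [ 31. 137.  62.  78.]
[ 39.5 162.9] 3455 [ 36. 154.  71.  94.]
[358. 119.] 1513 [360. 122.  46.  50.]
bin []
tin [[436.0, 181.0, 45.0, 44.0]]
```

View pics/w7.png

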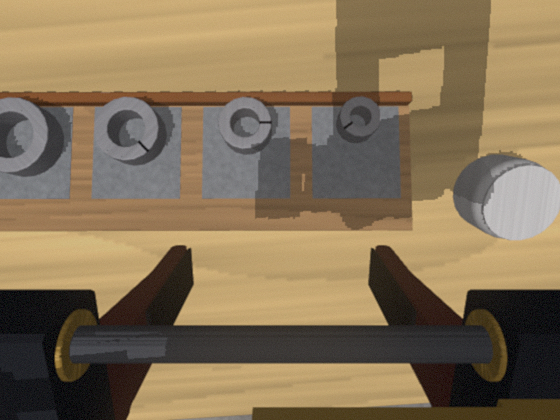

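View pics/s7.png

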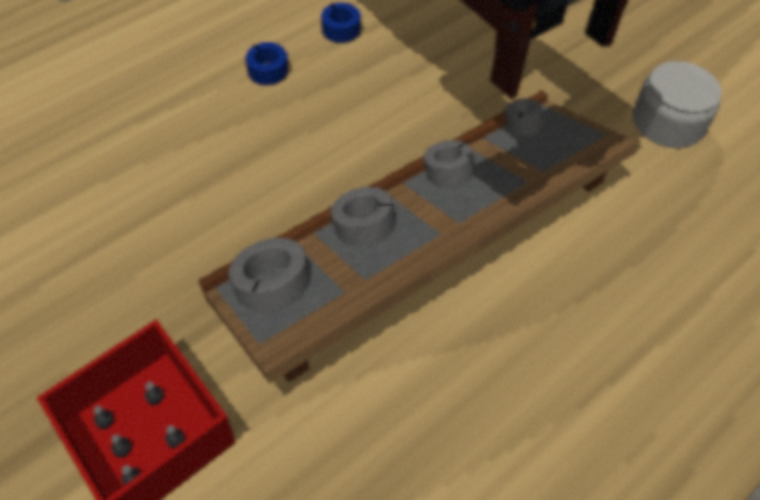

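All four collars lie flat against the lip and centred in their bays: wrist pixels (14,137), (129,132), (245,128) and (360,120), within 2 px of where they should be. Sizes descend from the bin to the tin, and the bin and tin look unmoved in the pictures. The gripper is clear, so I'm handing in.

```bash
python3 -c "
from workcell import ctrl
print(ctrl.close_job())"
```

```text
the job is handed in; nothing more can be done
None
```

The job is handed in: collars a, b, c and d lie flat against the lip, each centred in its bay (bays 4, 3, 2 and 1, largest by the bin to smallest by the tin), with the bin, tin and blue rings left where they were, in about 27 s.

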